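# Draw the ceramic tile out from under the stack and lay it in its stand

### The job

The long ceramic tile at the bottom of the stack in the hallway organiser belongs in its olive-wood stand, where the cologne bottle is kept. Press a fingertip lightly on the strip of tile that sticks out in front of the low brass rail and draw it straight out under the rail onto the landing, so that the rail holds back the wooden box with the key dish and glass disc on it and they settle upright where they are, then pick the tile up and lay it gently and flat between the cheeks of the stand. Press the tile only as hard as the drawing needs, do not take the stack apart, and leave everything else alone.

Things in the scene. Friction and masses are not known exactly. Their poses are not given: they have to be found in the camera images.
- organiser: Fixed pale oak board, 250 mm deep (its x) by 210 mm wide (its y), lying on the shelf; its upper face is 22 mm above this origin (the height of the board varies by a few mm from run to run). Its -x side, towards the robot, is the open landing; behind it is a back bay fenced by a low brass gallery rail. Own +x points away from the robot into the bay.
- rail_mid (a point): Middle of the lower rod of the front rail, 13 mm above the board's upper face. The rod is 5 mm thick and runs along the organiser's y for 184 mm between two posts; a second rod runs 16 mm above it, posts reach 41 mm above the board. Under the lower rod there is 10.5 mm free height above the board. Same axes as the organiser.
- landing (a point): Point on the upper face of the landing, 70 mm in front of the rail rod (along the organiser's -x).
- tile_center (a point): Centre (half-way up) of the ceramic tile, 66 (its x) by 120 (its y) by 6 mm, about 110 g, flat on the board under the stack, long side along the rail. About 21 mm stick out in front of the rail rod: its -x margin, 22 mm wide, bare rough clay (friction to fingertips about 1). The glazed rest slides easily (0.25 to 0.3). Over 26 N between tile and board under the stack, its 5 to 8 N included, cracks it.
- box_center (a point): Centre of a closed olive-wood box, 60 mm (its x) by 126 mm (its y) by 34 mm high, full of coins, about 500 g (varies), standing on the rear part of the tile, its front face about 2 mm behind the front rail. When the tile leaves it rocks back by up to about 12 degrees, then comes to stand flat on the board, 6 mm lower.
- dish_center (a point): Centre of the white ceramic key dish, 68 mm across and 18 mm high, standing on the box.
- eye_center (a point): Centre of the green glass evil-eye disc, 40 mm across and 6 mm thick, lying flat in the key dish.
- stand_seat (a point): Centre of the upper face of the fixed olive-wood stand's base, 14 mm above the shelf. The base is 56 mm deep (its x), so the tile overhangs it by 5 mm front and back; at both y ends a cheek stands 10 mm above the base, 125 mm apart inside, so the 120 mm tile has 2.5 mm play at each end. The tile's long side goes along the stand's y, either way round.
- lid_edge (a point): Middle of the free edge of the lid, standing slightly open, of a small fixed clear acrylic box 70 by 100 by 50 mm high; leave alone.
- cologne_center (a point): Centre of the upright cologne bottle, 52 mm across, 160 mm high; leave alone.
- shoehorn_center (a point): Middle of the steel shoehorn, about 185 mm long, 42 mm wide, lying on the shelf; leave alone.
Things that resemble listed ones, but are neither listed nor needed, are in the scene too. What is meant by the part that bears eye_center is not red, and is the smaller of those in its own colour.

How it is judged:
On the way, in this order (a step that is already met when the one before it is completed fails the run):
1. the tile is drawn right out in front of the rail and lies flat on the landing, the box and dish standing upright on the board behind the rail (x of tile_center in the frame of rail_mid below -0.036 m and z of tile_center in the frame of organiser below 0.027 m and angle between each of tile_center, box_center's own z axis and vertical below 0.05 rad and z of box_center in the frame of organiser below 0.0415 m and angle between dish_center's own z axis and vertical below 0.06 rad), for 0.2 s.
2. the tile lies flat between the cheeks of the stand (x of tile_center in the frame of stand_seat between -0.008 and 0.008 m and y of tile_center in the frame of stand_seat between -0.006 and 0.006 m and z of tile_center in the frame of stand_seat between 0 and 0.0055 m and angle between tile_center's own z axis and vertical below 0.04 rad), for 0.2 s.
At the end, for the whole second after the job is handed in: Tile at rest flat (2 deg) on the stand's base between the cheeks, centred within 8 mm across and 6 mm along it; box at rest upright (3 deg) on the board behind the rail within 20 mm of its start, dish upright (3 deg) on it with centres within 35 mm, glass disc in the dish (all of step 2 and linear speed of each of tile, box below 0.02 m/s and z of box_center in the frame of organiser below 0.0415 m and angle between box_center's own z axis and vertical below 0.05 rad and angle between dish_center's own z axis and vertical below 0.06 rad and horizontal distance between dish_center and box_center below 0.035 m and horizontal distance between eye_center and dish_center below 0.015 m); the robot touches nothing.
It fails at once if the tile is pressed on the organiser's board with more than 26 N before it is out from under the rail (contact force between tile and organiser above 26 N and x of tile_center in the frame of rail_mid above -0.036 m).
It fails at once if the tile is pressed on its stand with more than 60 N (contact force between tile and stand above 60 N).
It fails at once if the box is shifted more than 20 mm or tipped more than 20 degrees (distance of box_center from where it was at the start of the episode above 0.02 m or angle between box_center's own z axis and vertical above 0.35 rad).
It fails at once if the key dish is shifted more than 30 mm or tipped more than 26 degrees (distance of dish_center from where it was at the start of the episode above 0.03 m or angle between dish_center's own z axis and vertical above 0.45 rad).
It fails at once if the acrylic box's lid, the cologne bottle or the shoehorn is moved more than 15 mm (distance of any of lid_edge, cologne_center, shoehorn_center from where it was at the start of the episode above 0.015 m).
It also fails if it takes over 69 s, if anything falls off the work surface, if the arm or the gripper's body presses on something with over 40 N, if the wrist force passes 120 N, or if a joint passes its speed limit or range.

### The arm

A 6-joint arm with a two-finger parallel gripper is mounted at the origin on the work surface. World frame = base frame: x ahead of the robot, y to its left, z up, the work surface at z = 0. Lengths are in m, angles in rad, forces in N, time in s.
With the tool pointing down it reaches from about 0.3 to 0.875 m from the base axis. Payload 4.2 kg.
Tool frame: the origin (TCP) lies midway between the tips of the shut fingers; the grasp point (between the pads) lies 19 mm behind it; z points along the fingers, x is the direction in which the jaws open and shut, and the axes are right-handed (so a half turn about z gives the same grasp; the last joint's range is limited). The gripper opens to 85 mm and grips with 20 to 120 N. Pads are 22 mm wide; open, the fingers measure 114 mm over their backs; the gripper's body (76 mm by 85 mm) begins 54 mm behind the grasp point. The pads swing forward as they close: fully open they stand 13 mm farther back than shut.
Start: joints at [1.177, 0.32, 1.565, -0, 1.257, -0.02], TCP at [0.21, 0.535, 0.231] pointing down, gripper open.
Joint ranges: [-3.11, 3.11], [-0.84, 2.01], [0.21, 2.61], [-1.34, 4.49], [0.05, 2.63], [-2.56, 2.56]. Speed limits (rad/s): [2.57, 2.57, 3.14, 3.14, 3.14, 3.14].

### API

Orientations are given as a rotation vector (axis times angle).
In Python, from rig import telemetry, viewer, hand_in gives the robot as it stands.
- The arm moves only by the shell command python3 -m crank 'ROWS' [FORCE]. ROWS is JSON, a list of rows, each a list of 3 entries, a list of its own where there are three numbers: the shift along the tool's x, y, z in m, then the turn, a rotation vector about the tool's x, y, z in degrees, then the finger opening in m, from 0 to 0.0854. A call has 1 to 12 rows; each row is the pose to reach, as a shift and turn from the pose commanded when the call began, along the tool's axes at that moment; what a row does not reach only later rows make up. A row lasts 1/8 s, in which the tool goes at most 62.5 mm and 10.7 degrees, less where a joint would pass 70% of its speed; a pose out of reach is approached as far as the arm can. A call with a gripper value outside its range is refused whole. The fingers move at their own pace and stop on an object; FORCE is the grip in N (left out, the last holds). Time passes only in rows, so rows that repeat a pose let the fingers close. It gives the time, the measured TCP pose, the force and the opening at its end, in the units of the state.
- telemetry.read_state(): the state, without advancing time (a new reading comes with each control period).
- viewer.snapshot(name): name is "scene" or "top" or "wrist"; returns a dict with "color" (420x560x3 uint8, red, green, blue), "vfov" (degrees; the focal length in pixels is half the picture's height over the tangent of half this angle, whatever the lens; pixels are square), "cx", "cy" (the principal point, pixels), "eye" and "orientation" of the camera in the world. Camera axes: x right, y up, looking along -z (the intrinsics and any distortion apply to the point x, -y, -z); pixel columns grow to the right and rows downward; lengths in m; the calibration is good to about 2 mm. A picture is of the moment at which its call begins. There is no depth.
- hand_in(): hands the job in, once; it reports no verdict.
The state is a dict: "clock": time; "joint_positions": joint angles; "qd": joint speeds; "joint_torque": joint torques, N m; "tool_pos": TCP position; "tcp_rot": TCP orientation; "contact_force": force on the tool from outside, world axes, zero at the start; "torque": the same for the moment, N m; "grip_width": finger opening in m.
Only numpy, scipy, OpenCV 4.12 (cv2) and the standard library are available. Lean on these libraries where they do the work, as an engineer would, in place of code of your own. Each camera call takes 0.05 s, during which the arm holds its last target. There are 200 camera calls.

## Working session

There is one attempt and no reset: what is moved stays moved. The work goes in short steps, Python scripts to look and compute and a shell command to move; the robot and the scene stay as the last step left them, time stands still between calls to the robot, and variables do not carry over. Pictures are saved under pics/ and viewed, about 8 in all and at most 12, crops included, and the job is handed in when it is done.

```bash
ls; mkdir -p pics; cat > h.py <<'E'
import numpy as np, cv2
from scipy.spatial.transform import Rotation as R
from rig import telemetry, viewer
def rot(o):
    o=np.array(o,float)
    return o if o.shape==(3,3) else R.from_rotvec(o).as_matrix() if o.size==3 else R.from_quat(o).as_matrix()
def snap(n,f):
    s=viewer.snapshot(n); cv2.imwrite('pics/'+f+'.png',s['color'][:,:,::-1]); np.save('pics/'+f+'.npy',s,allow_pickle=True); return s
def load(f): return np.load('pics/'+f+'.npy',allow_pickle=True).item()
E
python3 - <<'E'
from h import *
for n in ['scene','top','wrist']:
    s=snap(n,n+'0'); print(n,{k:v for k,v in s.items() if k!='color'})
print(telemetry.read_state())
a=[cv2.imread(f'pics/{n}0.png') for n in ['scene','top']]
E
```

```text
pics
scene {'vfov': 45.421425774864254, 'cx': 277.9224902473337, 'cy': 208.08800032150663, 'eye': array([1.07319957, 0.21563151, 0.93959729]), 'orientation': array([0.35814788, 0.56957346, 1.90767691])}
top {'vfov': 53.93734686382243, 'cx': 279.1502358827768, 'cy': 213.3848539755132, 'eye': array([0.44316538, 0.0104006 , 0.90983385]), 'orientation': array([ 0.11147834, -0.13220428, -1.53770875])}
wrist {'vfov': 61.93466760490511, 'cx': 276.1497415841743, 'cy': 207.43769372897484, 'eye': array([0.14554258, 0.56068184, 0.37249091]), 'orientation': array([-0.24186338, -0.16150297,  1.18920812])}
{'clock': 0.15, 'joint_positions': array([ 1.17700218e+00,  3.20122484e-01,  1.56540399e+00,  8.94011529e-06,
        1.25738982e+00, -1.99863340e-02]), 'qd': array([-0.00115959, -0.00159037, -0.00372949, -0.00135812, -0.003234  ,
        0.0006076 ]), 'joint_torque': array([ 7.96286804e-05, -4.15845537e+01, -2.34344691e+01,  2.05358265e-05,
        6.03309352e-03, -3.48896677e-06]), 'tool_pos': array([0.20981965, 0.53496342, 0.23068635]), 'tcp_rot': array([ 2.59494635e+00,  1.76956285e+00, -1.74775225e-03]), 'contact_force': array([ 0.02807803, -0.1074148 , -0.16597995]), 'torque': array([-0.00764387,  0.01127199, -0.01924206]), 'grip_width': 0.08580024493361046}
```

View pics/top0.png

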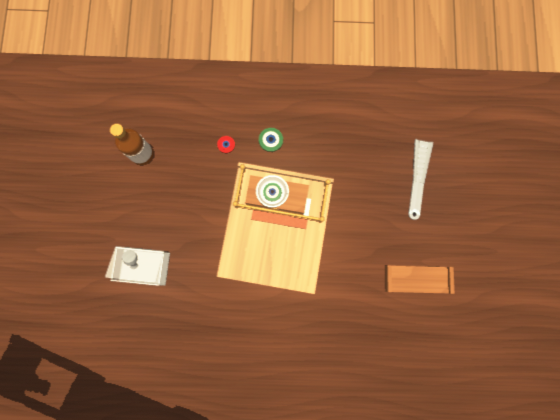

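View pics/scene0.png

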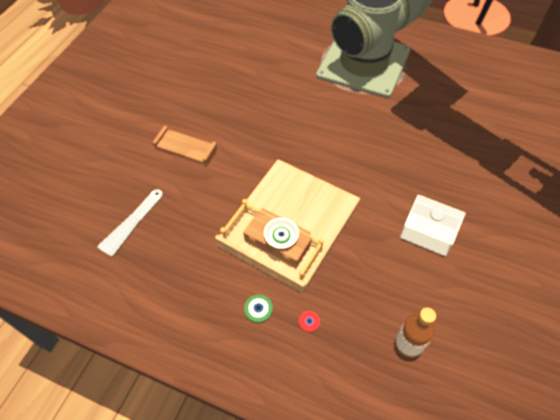

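The top view shows the organiser at about (275,228), with the tile strip at (280,218) and the stand at (421,280). The shoehorn is at (420,180), the acrylic box at (138,266) and the bottle at (130,145). Next I'll zoom in to pick the corners.

```bash
python3 - <<'E'
from h import *
t=cv2.imread('pics/top0.png')
a=cv2.resize(t[155:300,210:340],None,fx=4,fy=4,interpolation=cv2.INTER_CUBIC)
b=cv2.resize(t[255:305,380:463],None,fx=3,fy=3,interpolation=cv2.INTER_CUBIC)
c=np.zeros((580,800,3),np.uint8); c[:580,:520]=a; c[:150,530:530+249]=b
cv2.imwrite('pics/crop0.png',c)
h=cv2.cvtColor(t,cv2.COLOR_BGR2HSV)
for p in [(275,218),(275,255),(420,280),(390,280),(451,280),(408,250),(265,205),(440,230)]: print(p,h[p[1],p[0]])
E
```

```text
(275, 218) [ 11 162 245]
(275, 255) [ 22 114 253]
(420, 280) [ 13 165 216]
(390, 280) [ 13 164 228]
(451, 280) [ 13 168 222]
(408, 250) [ 11 158 129]
(265, 205) [ 29  22 246]
(440, 230) [ 11 160 143]
```

View pics/crop0.png

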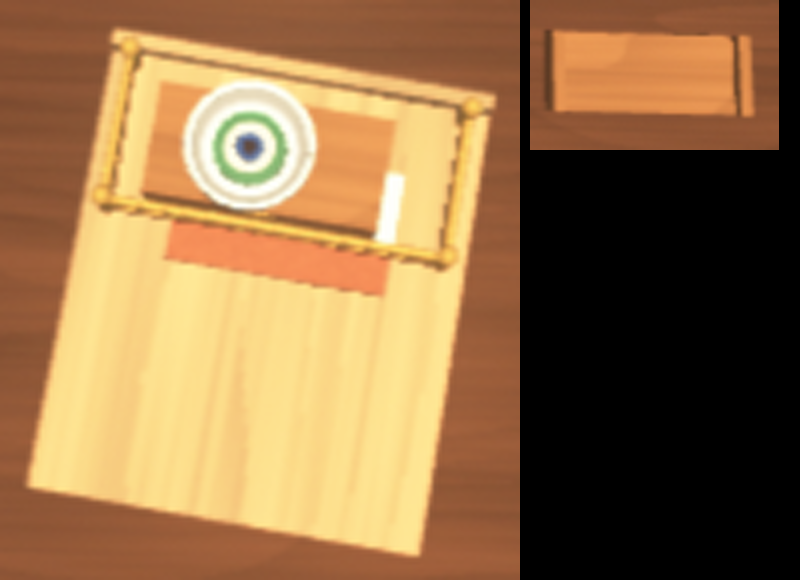

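The crop shows board corners at about (30,487), (420,555), (494,98) and (113,30). The clay strip's front corners are at (165,259) and (383,296). The white glaze edge shows on the right, and the stand's base and cheeks are clear.

```bash
cat >> h.py <<'E'
def ray(s,px):
    f=s['color'].shape[0]/2/np.tan(np.radians(s['vfov'])/2)
    px=np.atleast_2d(px).astype(float)
    d=np.c_[(px[:,0]-s['cx'])/f,-(px[:,1]-s['cy'])/f,-np.ones(len(px))]
    return d@rot(s['orientation']).T
def onz(s,px,z):
    d=ray(s,px); e=np.array(s['eye']); return e+d*((z-e[2])/d[:,2])[:,None]
def proj(s,P):
    f=s['color'].shape[0]/2/np.tan(np.radians(s['vfov'])/2)
    c=(np.atleast_2d(P)-s['eye'])@rot(s['orientation'])
    return np.c_[s['cx']+f*c[:,0]/-c[:,2],s['cy']-f*c[:,1]/-c[:,2]]
def inter(s,t,p,q):
    a,b=ray(s,p)[0],ray(t,q)[0]; e,g=np.array(s['eye']),np.array(t['eye'])
    k=np.linalg.lstsq(np.c_[a,-b],g-e,rcond=None)[0]; A,B=e+k[0]*a,g+k[1]*b
    return (A+B)/2,np.linalg.norm(A-B)
E
python3 - <<'E'
from h import *
s=load('top0'); np.set_printoptions(precision=4,suppress=True)
C=lambda x,y:(210+x/4,155+y/4)
D=lambda x,y:(380+(x-530)/3,255+y/3)
for z in (.018,.022,.026):
    P=onz(s,[C(30,487),C(420,555),C(494,98),C(113,30)],z)
    L=[np.linalg.norm(P[i]-P[(i+1)%4]) for i in range(4)]
    ang=[np.degrees(np.arctan2(*(P[(i+1)%4]-P[i])[[1,0]])) for i in range(4)]
    print(z,L,ang)
    if z==.022: print(P)
for z in (.028,):
    print('tile',onz(s,[C(165,259),C(383,296)],z), [np.linalg.norm(np.diff(onz(s,[C(165,259),C(383,296)],zz),axis=0)) for zz in(.02,.028)])
print('stand cheeks z .024',onz(s,[D(547,31),D(547,109),D(740,36),D(740,115),D(753,37),D(753,116)],.024))
print('stand base z .014',onz(s,[D(555,31),D(555,109),D(735,36),D(735,115)],.014))
E
```

```text
0.018 [np.float64(0.21067062222491648), np.float64(0.2531357204102147), np.float64(0.21520771237210617), np.float64(0.2547268357291521)] [np.float64(-98.12704364726044), np.float64(-8.494707648787461), np.float64(81.45237098290032), np.float64(172.5268304108937)]
0.022 [np.float64(0.20972573491405136), np.float64(0.252000371173495), np.float64(0.21424247557509504), np.float64(0.2535843501168946)] [np.float64(-98.12704364726044), np.float64(-8.494707648787458), np.float64(81.45237098290032), np.float64(172.5268304108937)]
[[ 0.4427  0.1275  0.022 ]
 [ 0.4131 -0.0801  0.022 ]
 [ 0.6623 -0.1173  0.022 ]
 [ 0.6941  0.0945  0.022 ]]
0.026 [np.float64(0.20878084760318621), np.float64(0.2508650219367754), np.float64(0.21327723877808394), np.float64(0.25244186450463707)] [np.float64(-98.12704364726044), np.float64(-8.494707648787456), np.float64(81.45237098290035), np.float64(172.5268304108937)]
tile [[ 0.5661  0.0604  0.028 ]
 [ 0.5496 -0.0575  0.028 ]] [np.float64(0.12015787411333137), np.float64(0.11907760166451294)]
stand cheeks z .024 [[ 0.4771 -0.2304  0.024 ]
 [ 0.4223 -0.2297  0.024 ]
 [ 0.4775 -0.3687  0.024 ]
 [ 0.422  -0.3667  0.024 ]
 [ 0.4771 -0.378   0.024 ]
 [ 0.4216 -0.3759  0.024 ]]
stand base z .014 [[ 0.4776 -0.2389  0.014 ]
 [ 0.4223 -0.2382  0.014 ]
 [ 0.4778 -0.3694  0.014 ]
 [ 0.4217 -0.3674  0.014 ]]
```

```bash
cat >> h.py <<'E'
np.set_printoptions(precision=4,suppress=True)
def st():
    t=telemetry.read_state(); Rm=R.from_rotvec(t['tcp_rot']); X=Rm.as_matrix()[:,0]
    print('t',round(t['clock'],2),'pos',np.array(t['tool_pos']),'head',np.degrees(np.arctan2(X[1],X[0])).round(2),'zax',Rm.as_matrix()[:,2],'F',np.array(t['contact_force']).round(1),'w',round(t['grip_width'],4),'q6',t['joint_positions'][5].round(2)); return t,Rm
def go(p,head):
    t,Rm=st(); h=np.radians(head)
    T=R.from_matrix(np.c_[[np.cos(h),np.sin(h),0],[np.sin(h),-np.cos(h),0],[0,0,-1]])
    print('shift',Rm.inv().apply(np.array(p)-t['tool_pos']),'turn',np.degrees((Rm.inv()*T).as_rotvec()))
E
python3 -c "
from h import *
go([.515,.0075,.13],82)"
```

```text
t 0.15 pos [0.2098 0.535  0.2307] head 68.58 zax [-0.0005 -0.0012 -1.    ] F [ 0.  -0.1 -0.2] w 0.0858 q6 -0.02
shift [-0.3795  0.4767  0.1012] turn [ -0.0109   0.0752 -13.4178]
```

```bash
python3 -m crank '[[[-0.379,0.477,0.06],[0,0,-13.4],0],[[-0.379,0.477,0.06],[0,0,-13.4],0],[[-0.379,0.477,0.06],[0,0,-13.4],0],[[-0.379,0.477,0.06],[0,0,-13.4],0],[[-0.379,0.477,0.06],[0,0,-13.4],0],[[-0.379,0.477,0.06],[0,0,-13.4],0],[[-0.379,0.477,0.06],[0,0,-13.4],0],[[-0.379,0.477,0.06],[0,0,-13.4],0],[[-0.379,0.477,0.06],[0,0,-13.4],0],[[-0.379,0.477,0.06],[0,0,-13.4],0],[[-0.379,0.477,0.1],[0,0,-13.4],0],[[-0.379,0.477,0.1],[0,0,-13.4],0]]'
python3 - <<'E'
from h import *
st(); s=snap('wrist','w1'); snap('top','t1'); print(s['eye'])
cv2.imwrite('pics/w1b.png',cv2.resize(cv2.imread('pics/w1.png'),None,fx=1.4,fy=1.4))
E
```

```text
clock: 1.65
tool_pos: [0.5133, 0.0078, 0.1287]
tcp_rot: [-2.369, -2.056, 0.009]
contact_force: [-0.6, 0.4, -0.6]
grip_width: 0.0
t 1.65 pos [0.5133 0.0078 0.1287] head 81.91 zax [-0.0075  0.0003 -1.    ] F [-0.6  0.4 -0.6] w 0.0 q6 -1.44
[0.446  0.0179 0.2711]
```

View pics/w1b.png

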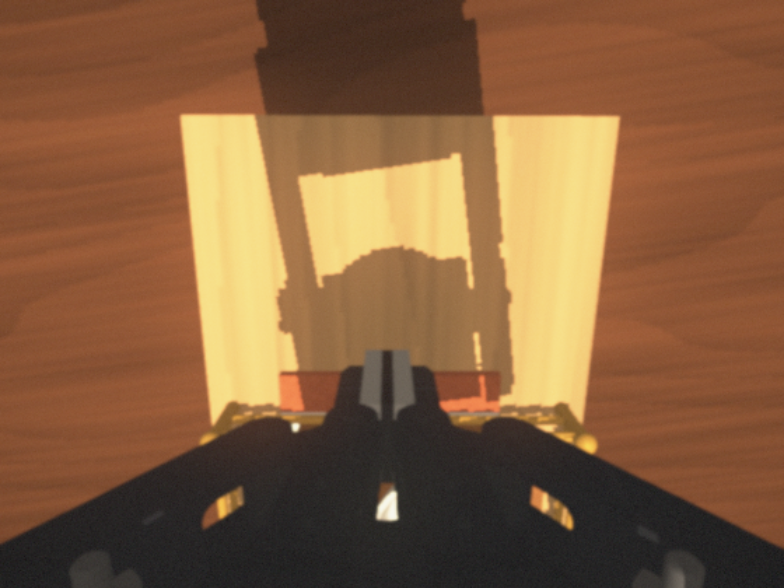

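The wrist view shows the tile's front edge from (281,373) to (499,373), in the 1.4x picture. The board's front corners are at (181,115) and (619,115), with the rail behind the fingers.

```bash
python3 - <<'E'
from h import *
s=load('w1'); t=load('top0')
k=1/1.4
for z in (.018,.022,.026):
    P=onz(s,[(181*k,115*k),(619*k,115*k)],z); Q=onz(s,[(281*k,373*k),(499*k,373*k)],z+.006)
    print(z,'board',P.ravel(),np.linalg.norm(P[0]-P[1]),'tile',Q.ravel(),np.linalg.norm(Q[0]-Q[1]),'yaw',np.degrees(np.arctan2(-(Q[1]-Q[0])[0],(Q[1]-Q[0])[1])))
C=lambda x,y:(210+x/4,155+y/4)
# wrist left image = -? match both ways
for a,b in [((181,115),(420,555)),((619,115),(30,487)),((181,115),(30,487)),((281,373),(383,296)),((499,373),(165,259)),((281,373),(165,259))]:
    print(a,b,*inter(s,t,(a[0]*k,a[1]*k),C(*b)))
E
```

```text
0.018 board [ 0.4122 -0.0792  0.018   0.4424  0.1324  0.018 ] 0.2136943238926906 tile [ 0.5509 -0.056   0.024   0.5677  0.0623  0.024 ] 0.11947268393425814 yaw -8.061604384518816
0.022 board [ 0.4128 -0.0776  0.022   0.4424  0.1306  0.022 ] 0.21031770736206493 tile [ 0.5492 -0.0548  0.028   0.5657  0.0616  0.028 ] 0.11753904734575625 yaw -8.061604384518764
0.026 board [ 0.4133 -0.0761  0.026   0.4425  0.1288  0.026 ] 0.2069410908314392 tile [ 0.5475 -0.0536  0.032   0.5637  0.0609  0.032 ] 0.11560541075725443 yaw -8.061604384518816
(181, 115) (420, 555) [ 0.4123 -0.0807  0.0144] 0.0011103907652438734
(619, 115) (30, 487) [0.4426 0.1262 0.0317] 0.00012525267929134842
(181, 115) (30, 487) [0.4536 0.0736 0.4096] 0.02215777042187657
(281, 373) (383, 296) [ 0.5508 -0.0571  0.0229] 0.0019953363897064454
(499, 373) (165, 259) [0.5659 0.061  0.0281] 0.001242139127261961
(281, 373) (165, 259) [0.5074 0.0237 0.2091] 0.08437406864168548
```

```bash
python3 -c "
from h import *
go([.5625,.0015,.045],82)"
```

```text
t 1.75 pos [0.5156 0.0086 0.1317] head 82.01 zax [-0.0003  0.0001 -1.    ] F [ 0.1 -0.5 -0.1] w -0.0001 q6 -1.44
shift [-0.0005  0.0474  0.0867] turn [-0.0156 -0.0059  0.0083]
```

```bash
python3 -m crank '[[[-0.0005,0.0475,0.05],[0,0,0],0],[[-0.0005,0.0475,0.05],[0,0,0],0],[[-0.0005,0.0475,0.087],[0,0,0],0],[[-0.0005,0.0475,0.087],[0,0,0],0],[[-0.0005,0.0475,0.087],[0,0,0],0]]'
python3 -m crank '[[[0,0,0.002],[0,0,0],0],[[0,0,0.004],[0,0,0],0],[[0,0,0.006],[0,0,0],0],[[0,0,0.008],[0,0,0],0],[[0,0,0.010],[0,0,0],0],[[0,0,0.011],[0,0,0],0],[[0,0,0.012],[0,0,0],0],[[0,0,0.012],[0,0,0],0]]'
python3 - <<'E'
from h import *
s=snap('scene','s2'); st()
t=s['color'][150:310,200:370,::-1]
cv2.imwrite('pics/s2b.png',cv2.resize(t,None,fx=3.6,fy=3.6,interpolation=cv2.INTER_CUBIC))
E
```

```text
clock: 2.38
tool_pos: [0.5634, 0.0016, 0.0464]
tcp_rot: [2.369, 2.06, 0.004]
contact_force: [0.7, -0.8, 0.2]
grip_width: -0.0
clock: 3.38
tool_pos: [0.5626, 0.0012, 0.0322]
tcp_rot: [-2.371, -2.061, 0.0]
contact_force: [0.1, -0.6, 0.4]
grip_width: 0.0002
t 3.42 pos [0.5626 0.0012 0.0323] head 81.98 zax [-0.      0.0001 -1.    ] F [ 0.7 -0.  -0.7] w 0.0002 q6 -1.45
```

View pics/s2b.png

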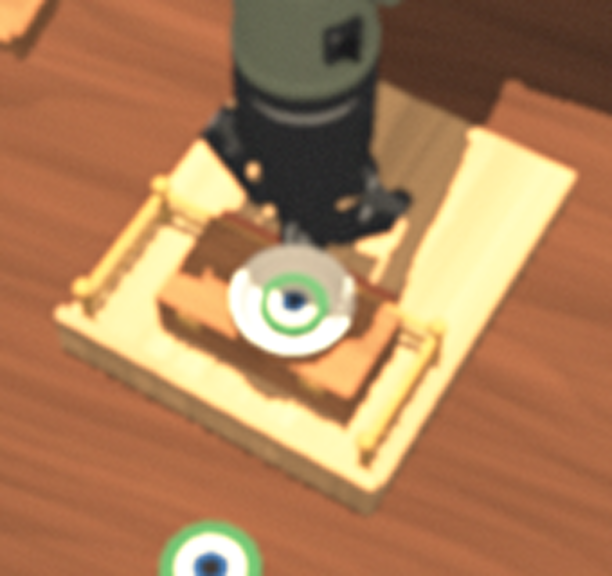

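The fingers stand in front of the rail at about (300,235), and the box and dish at (293,300) are untouched. There is no contact yet, so I'll go down in half-millimetre steps.

```bash
for i in 1 2 3; do :; done; python3 -m crank '[[[0,0,0.0005],[0,0,0],0],[[0,0,0.001],[0,0,0],0],[[0,0,0.0015],[0,0,0],0],[[0,0,0.002],[0,0,0],0],[[0,0,0.002],[0,0,0],0]]'
```

```text
clock: 4.05
tool_pos: [0.5626, 0.0012, 0.0302]
tcp_rot: [-2.371, -2.061, -0.0]
contact_force: [-0.1, 0.5, 0.4]
grip_width: -0.0002
```

```bash
python3 -m crank '[[[0,0,0.0005],[0,0,0],0],[[0,0,0.001],[0,0,0],0],[[0,0,0.001],[0,0,0],0]]'
```

```text
clock: 4.42
tool_pos: [0.5627, 0.0012, 0.0296]
tcp_rot: [2.371, 2.061, 0.0]
contact_force: [-1.2, -0.4, 3.0]
grip_width: 0.0002
```

```bash
python3 -m crank '[[[0,0,0.0003],[0,0,0],0],[[0,0,0.0005],[0,0,0],0],[[0,0,0.0005],[0,0,0],0]]'
```

```text
clock: 4.8
tool_pos: [0.5627, 0.0012, 0.0296]
tcp_rot: [2.371, 2.061, 0.001]
contact_force: [-2.0, -0.9, 6.4]
grip_width: -0.0002
```

```bash
python3 -m crank '[[[0,0,0.0005],[0,0,0],0],[[0,-0.001,0.0005],[0,0,0],0],[[0,-0.003,0.0005],[0,0,0],0],[[0,-0.006,0.0005],[0,0,0],0],[[0,-0.008,0.0005],[0,0,0],0],[[0,-0.010,0.0005],[0,0,0],0],[[0,-0.010,0.0005],[0,0,0],0]]'; python3 - <<'E'
from h import *
s=snap('scene','s3'); snap('top','t3')
E
```

```text
clock: 5.68
tool_pos: [0.5555, 0.0025, 0.0296]
tcp_rot: [2.368, 2.058, 0.008]
contact_force: [5.5, -0.5, 6.7]
grip_width: 0.0004
```

```bash
python3 -m crank '[[[0,-0.001,0.0004],[0,0,0],0],[[0,-0.003,0.0004],[0,0,0],0],[[0,-0.005,0.0004],[0,0,0],0],[[0,-0.008,0.0004],[0,0,0],0],[[0,-0.010,0.0004],[0,0,0],0],[[0,-0.010,0.0004],[0,0,0],0]]'; python3 - <<'E'
from h import *
s=snap('scene','s4')
t=np.hstack([load(n)['color'][185:265,230:330,::-1] for n in ('s2','s4')])
cv2.imwrite('pics/s4b.png',cv2.resize(t,None,fx=4,fy=4,interpolation=cv2.INTER_CUBIC))
E
```

```text
clock: 6.52
tool_pos: [0.5455, 0.0039, 0.0295]
tcp_rot: [2.368, 2.058, 0.008]
contact_force: [3.7, -0.7, 9.2]
grip_width: 0.0
```

View pics/s4b.png

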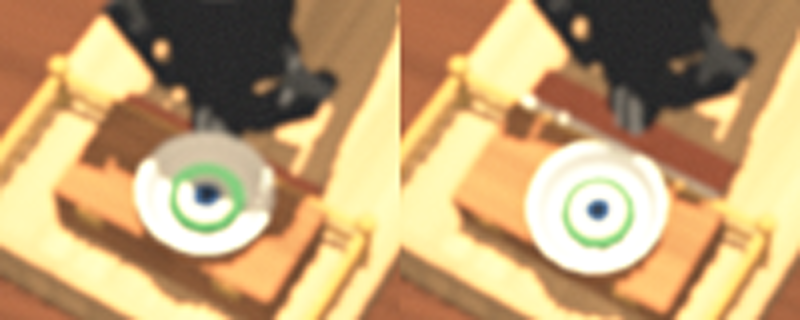

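The tile is following the finger: the clay strip (540,90)-(735,185) is now in front of the rail with a white glazed edge showing. The box and dish are in place, so I'll keep drawing.

```bash
python3 -m crank '[[[0,-0.002,0],[0,0,0],0],[[0,-0.004,0],[0,0,0],0],[[0,-0.006,0],[0,0,0],0],[[0,-0.008,0],[0,0,0],0],[[0,-0.010,0],[0,0,0],0],[[0,-0.012,0],[0,0,0],0],[[0,-0.014,0],[0,0,0],0],[[0,-0.016,0],[0,0,0],0],[[0,-0.018,0],[0,0,0],0],[[0,-0.020,0],[0,0,0],0]]'
```

```text
clock: 7.82
tool_pos: [0.526, 0.0067, 0.0295]
tcp_rot: [2.368, 2.058, 0.009]
contact_force: [3.7, -0.6, 8.6]
grip_width: -0.0
```

```bash
python3 -m crank '[[[0,-0.002,0],[0,0,0],0],[[0,-0.004,0],[0,0,0],0],[[0,-0.006,0],[0,0,0],0],[[0,-0.008,0],[0,0,0],0],[[0,-0.010,0],[0,0,0],0],[[0,-0.012,0],[0,0,0],0],[[0,-0.014,0],[0,0,0],0],[[0,-0.016,0],[0,0,0],0],[[0,-0.018,0],[0,0,0],0],[[0,-0.020,0],[0,0,0],0]]'
```

```text
clock: 9.07
tool_pos: [0.5059, 0.0096, 0.0295]
tcp_rot: [2.368, 2.058, 0.008]
contact_force: [2.1, -0.8, 10.3]
grip_width: 0.0
```

```bash
python3 -m crank '[[[0,-0.003,0],[0,0,0],0],[[0,-0.006,0],[0,0,0],0],[[0,-0.009,0],[0,0,0],0],[[0,-0.012,0],[0,0,0],0],[[0,-0.015,0],[0,0,0],0],[[0,-0.018,0],[0,0,0],0],[[0,-0.021,0],[0,0,0],0],[[0,-0.023,0],[0,0,0],0],[[0,-0.023,0],[0,0,0],0]]'
```

```text
clock: 10.2
tool_pos: [0.4829, 0.0128, 0.0295]
tcp_rot: [2.368, 2.058, 0.007]
contact_force: [2.2, -0.3, 11.9]
grip_width: -0.0003
```

```bash
python3 -m crank '[[[0,0,-0.02],[0,0,0],0],[[0,0.028,-0.10],[0,0,10],0],[[0,0.028,-0.10],[0,0,20],0],[[0,0.028,-0.10],[0,0,30],0.04],[[0,0.028,-0.10],[0,0,40],0.085],[[0,0.028,-0.10],[0,0,50],0.085],[[0,0.028,-0.10],[0,0,60],0.085],[[0,0.028,-0.10],[0,0,70],0.085],[[0,0.028,-0.10],[0,0,80],0.085],[[0,0.028,-0.10],[0,0,90],0.085],[[0,0.028,-0.10],[0,0,90],0.085],[[0,0.028,-0.10],[0,0,90],0.085]]'
python3 - <<'E'
from h import *
st(); a=snap('scene','s5')['color']; b=snap('wrist','w5')['color']
A=cv2.resize(a[130:310,200:370],(540,572),interpolation=cv2.INTER_CUBIC)
B=cv2.resize(b,(760,570))
cv2.imwrite('pics/s5b.png',cv2.resize(np.hstack([A[:570],B]),(800,351),interpolation=cv2.INTER_AREA)[:,:,::-1])
E
```

```text
clock: 11.7
tool_pos: [0.5077, 0.0089, 0.1275]
tcp_rot: [-3.134, 0.216, 0.002]
contact_force: [0.3, 0.4, -0.1]
grip_width: 0.0847
t 11.7 pos [0.5077 0.0089 0.1275] head -7.88 zax [-0.0012  0.0001 -1.    ] F [ 0.3  0.4 -0.1] w 0.0847 q6 0.13
```

View pics/s5b.png

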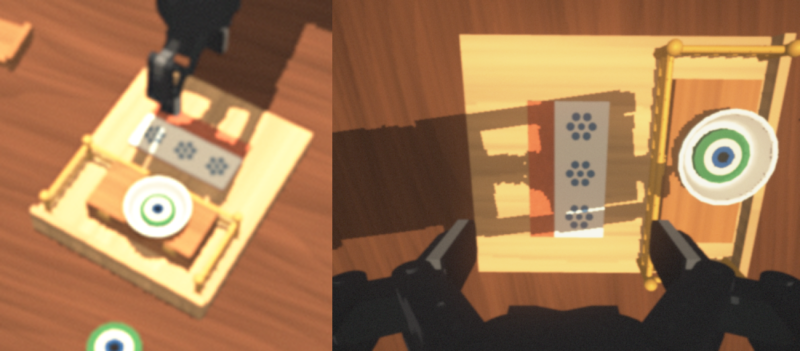

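The tile lies fully out on the landing, with its corners in the right panel at about (528,101), (606,101), (604,237) and (528,236). The box and dish stand upright behind the rail.

```bash
python3 - <<'E'
from h import *
s=load('w5')
px=[((x-332.3)/.8352,y/.836) for x,y in [(528,101),(606,101),(604,237),(528,236)]]
P=onz(s,px,.0295)
print(P,P.mean(0),[np.linalg.norm(P[i]-P[i-1]) for i in range(4)])
for a,b in((0,1),(3,2)):d=P[b]-P[a];print(np.degrees(np.arctan2(d[1],d[0])))
for a,b in((3,0),(2,1)):d=P[b]-P[a];print(np.degrees(np.arctan2(d[1],d[0]))-90)
c=P.mean(0); go([c[0],c[1],.06],-8)
u=np.uint8; im=s['color'][100:300,180:360,::-1]; cv2.imwrite('pics/w5c.png',cv2.resize(im,None,fx=3.3,fy=3,interpolation=cv2.INTER_CUBIC)[:, :594])
E
```

```text
[[ 0.4878  0.0735  0.0295]
 [ 0.5495  0.0649  0.0295]
 [ 0.5359 -0.0543  0.0295]
 [ 0.4676 -0.0438  0.0295]] [0.5102 0.0101 0.0295] [np.float64(0.11906217542444952), np.float64(0.06221041415628779), np.float64(0.11998301164949378), np.float64(0.0690701351304808)]
-7.919863513645393
-8.705384148419114
-9.78472656044329
-6.4973018828354725
t 11.8 pos [0.5079 0.0089 0.1277] head -7.93 zax [-0.0006  0.0001 -1.    ] F [ 0.7 -0.5 -0.3] w 0.0849 q6 0.13
shift [ 0.0022 -0.0015  0.0677] turn [-0.0024  0.0346  0.0676]
```

View pics/w5c.png

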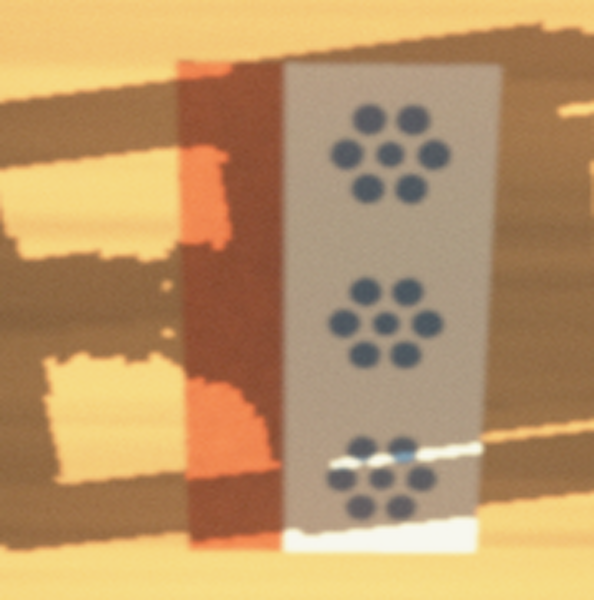

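The sharper crop puts the tile corners at (178,62), (502,66), (476,552) and (190,549).

```bash
python3 - <<'E'
from h import *
s=load('w5')
px=[(180+x/3.3,100+y/3) for x,y in [(178,62),(502,66),(476,552),(190,549)]]
P=onz(s,px,.0295)
print(P,P.mean(0),[np.linalg.norm(P[i]-P[i-1]) for i in range(4)])
for a,b in((0,1),(3,2)):d=P[b]-P[a];print(np.degrees(np.arctan2(d[1],d[0])))
for a,b in((3,0),(2,1)):d=P[b]-P[a];print(np.degrees(np.arctan2(d[1],d[0]))-90)
c=P.mean(0); go([c[0],c[1],.06],-8)
E
```

```text
[[ 0.4876  0.0736  0.0295]
 [ 0.5523  0.0638  0.0295]
 [ 0.535  -0.0546  0.0295]
 [ 0.47   -0.0447  0.0295]] [0.5112 0.0095 0.0295] [np.float64(0.11968830091979638), np.float64(0.06543654784327566), np.float64(0.11960755761726342), np.float64(0.06581621823456298)]
-8.675650330083396
-8.603706916033769
-8.480199637476062
-8.298216147892347
t 11.8 pos [0.5079 0.0089 0.1277] head -7.93 zax [-0.0006  0.0001 -1.    ] F [ 0.7 -0.5 -0.3] w 0.0849 q6 0.13
shift [ 0.0033 -0.0011  0.0677] turn [-0.0024  0.0346  0.0676]
```

```bash
python3 -m crank '[[[0.0033,-0.001,0],[0,0,0.6],0.074],[[0.0033,-0.001,0.04],[0,0,0.6],0.074],[[0.0033,-0.001,0.07],[0,0,0.6],0.074],[[0.0033,-0.001,0.09],[0,0,0.6],0.074],[[0.0033,-0.001,0.098],[0,0,0.6],0.074],[[0.0033,-0.001,0.098],[0,0,0.6],0.074],[[0.0033,-0.001,0.098],[0,0,0.6],0.074]]' 30; python3 - <<'E'
from h import *
st();s=snap('scene','s6'); b=snap('wrist','w6')['color']
A=cv2.resize(s['color'][130:290,220:370],(420,448),interpolation=cv2.INTER_CUBIC)
B=cv2.resize(b[150:420],(380,183))
c=np.zeros((448,800,3),np.uint8);c[:,:420]=A;c[:183,420:]=B
cv2.imwrite('pics/s6b.png',c[:,:,::-1])
E
```

```text
clock: 12.68
tool_pos: [0.5123, 0.0094, 0.0307]
tcp_rot: [-3.133, 0.236, -0.003]
contact_force: [0.2, -0.1, 0.2]
grip_width: 0.074
t 12.68 pos [0.5123 0.0094 0.0307] head -8.61 zax [ 0.0018  0.0001 -1.    ] F [ 0.2 -0.1  0.2] w 0.074 q6 0.15
```

View pics/s6b.png

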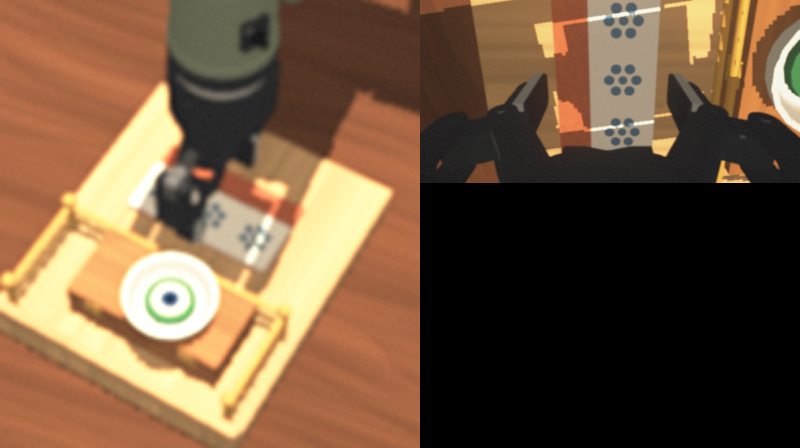

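The tile (555–658) is centred between the open fingers (about 545 and 670), and the rail is clear. I'll lower until the tips touch.

```bash
python3 -m crank '[[[0,0,0.003],[0,0,0],0.074],[[0,0,0.006],[0,0,0],0.074],[[0,0,0.008],[0,0,0],0.074],[[0,0,0.01],[0,0,0],0.074],[[0,0,0.01],[0,0,0],0.074]]'
```

```text
clock: 13.4
tool_pos: [0.5114, 0.0094, 0.0197]
tcp_rot: [-3.133, 0.236, 0.001]
contact_force: [-0.6, -0.3, 0.5]
grip_width: 0.0741
```

```bash
python3 -m crank '[[[0,0,0.001],[0,0,0],0.074],[[0,0,0.002],[0,0,0],0.074],[[0,0,0.002],[0,0,0],0.074]]'
```

```text
clock: 13.78
tool_pos: [0.5115, 0.0094, 0.0178]
tcp_rot: [-3.133, 0.236, 0.0]
contact_force: [0.2, -0.2, 0.7]
grip_width: 0.0744
```

```bash
python3 -m crank '[[[0,0,0.001],[0,0,0],0.074],[[0,0,0.002],[0,0,0],0.074],[[0,0,0.002],[0,0,0],0.074]]'
```

```text
clock: 14.15
tool_pos: [0.5115, 0.0094, 0.0158]
tcp_rot: [-3.133, 0.236, 0.0]
contact_force: [0.0, -0.4, 0.0]
grip_width: 0.0741
```

```bash
python3 -m crank '[[[0,0,0.001],[0,0,0],0.074],[[0,0,0.0015],[0,0,0],0.074],[[0,0,0.0015],[0,0,0],0.074]]'
```

```text
clock: 14.52
tool_pos: [0.5116, 0.0094, 0.0146]
tcp_rot: [-3.133, 0.236, -0.0]
contact_force: [0.1, -0.1, 3.5]
grip_width: 0.0736
```

```bash
python3 -m crank '[[[0,0,0.001],[0,0,0],0.074],[[0,0,0.0015],[0,0,0],0.074],[[0,0,0.0015],[0,0,0],0.074]]'
```

```text
clock: 14.9
tool_pos: [0.5116, 0.0094, 0.0145]
tcp_rot: [-3.133, 0.236, -0.001]
contact_force: [-3.8, -0.5, 15.0]
grip_width: 0.074
```

```bash
python3 -m crank '[[[0,0,-0.002],[0,0,0],0.074],[[0,0,-0.004],[0,0,0],0.074],[[0,0,-0.004],[0,0,0],0.07],[[0,0,-0.004],[0,0,0],0.067],[[0,0,-0.004],[0,0,0],0.06],[[0,0,-0.004],[0,0,0],0.055],[[0,0,-0.004],[0,0,0],0.055],[[0,0,-0.004],[0,0,0],0.055]]' 40
```

```text
clock: 15.9
tool_pos: [0.512, 0.0094, 0.0175]
tcp_rot: [-3.133, 0.236, -0.002]
contact_force: [0.4, -0.1, 5.1]
grip_width: 0.0646
```

```bash
python3 -m crank '[[[0,0,-0.002],[0,0,0],0.055],[[0,0,-0.006],[0,0,0],0.055],[[0,0,-0.014],[0,0,0],0.055],[[0,0,-0.03],[0,0,0],0.055],[[0,0,-0.05],[0,0,0],0.055],[[0,0,-0.07],[0,0,0],0.055],[[0,0,-0.08],[0,0,0],0.055],[[0,0,-0.08],[0,0,0],0.055]]'; python3 - <<'E'
from h import *
st();s=snap('scene','s7'); b=snap('wrist','w7')['color']
A=cv2.resize(s['color'][110:310,200:370],(420,494),interpolation=cv2.INTER_CUBIC)
B=cv2.resize(b,(380,285))
c=np.zeros((494,800,3),np.uint8);c[:,:420]=A;c[:285,420:]=B
cv2.imwrite('pics/s7b.png',c[:,:,::-1])
E
```

```text
clock: 16.9
tool_pos: [0.5119, 0.0094, 0.0975]
tcp_rot: [-3.133, 0.236, -0.002]
contact_force: [0.2, -0.4, -1.2]
grip_width: 0.0646
t 16.9 pos [0.5119 0.0094 0.0975] head -8.62 zax [ 0.0015  0.0001 -1.    ] F [ 0.2 -0.4 -1.2] w 0.0646 q6 0.15
```

View pics/s7b.png

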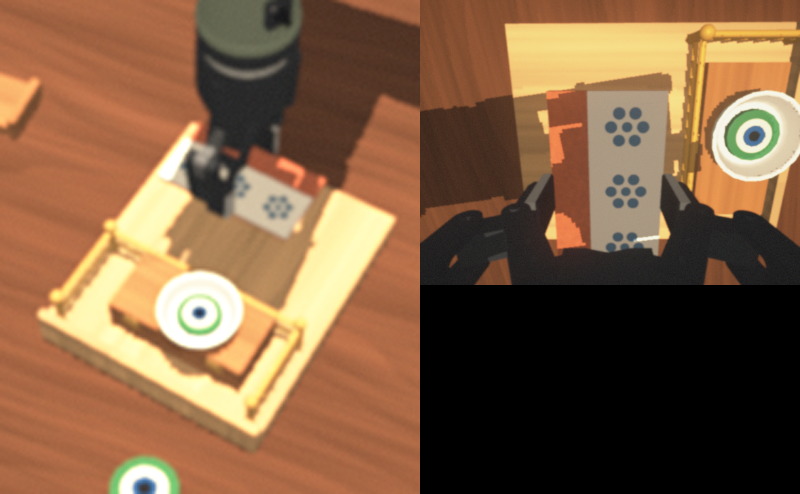

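The tile is held level and the box and dish are undisturbed. I'll carry it past the stand and measure the stand closely with the wrist camera.

```bash
python3 -c "
from h import *
go([.45,-.50,.15],0)"
```

```text
t 17.0 pos [0.511  0.0094 0.0964] head -8.61 zax [-0.0012  0.0001 -1.    ] F [ 0.3  0.3 -0.9] w 0.0647 q6 0.15
shift [ 0.0159  0.5128 -0.0536] turn [ 0.0002  0.0663 -8.6148]
```

```bash
python3 -m crank '[[[0.001,0.03,-0.03],[0,0,-1],0.055],[[0.002,0.08,-0.054],[0,0,-2],0.055],[[0.004,0.13,-0.054],[0,0,-3],0.055],[[0.006,0.18,-0.054],[0,0,-4],0.055],[[0.008,0.23,-0.054],[0,0,-5],0.055],[[0.01,0.28,-0.054],[0,0,-6],0.055],[[0.011,0.33,-0.054],[0,0,-7],0.055],[[0.012,0.38,-0.054],[0,0,-8],0.055],[[0.014,0.43,-0.054],[0,0,-8.6],0.055],[[0.016,0.48,-0.054],[0,0,-8.6],0.055],[[0.016,0.513,-0.054],[0,0,-8.6],0.055],[[0.016,0.513,-0.054],[0,0,-8.6],0.055]]'; python3 - <<'E'
from h import *
st(); b=snap('wrist','w8')['color']
cv2.imwrite('pics/w8b.png',cv2.resize(b,None,fx=1.4,fy=1.4,interpolation=cv2.INTER_CUBIC)[:,:,::-1])
E
```

```text
clock: 18.5
tool_pos: [0.4494, -0.5022, 0.1489]
tcp_rot: [-3.14, 0.005, 0.002]
contact_force: [-0.2, 0.8, -1.4]
grip_width: 0.0644
t 18.5 pos [ 0.4494 -0.5022  0.1489] head -0.18 zax [-0.0016  0.0014 -1.    ] F [-0.2  0.8 -1.4] w 0.0644 q6 -0.85
```

View pics/w8b.png

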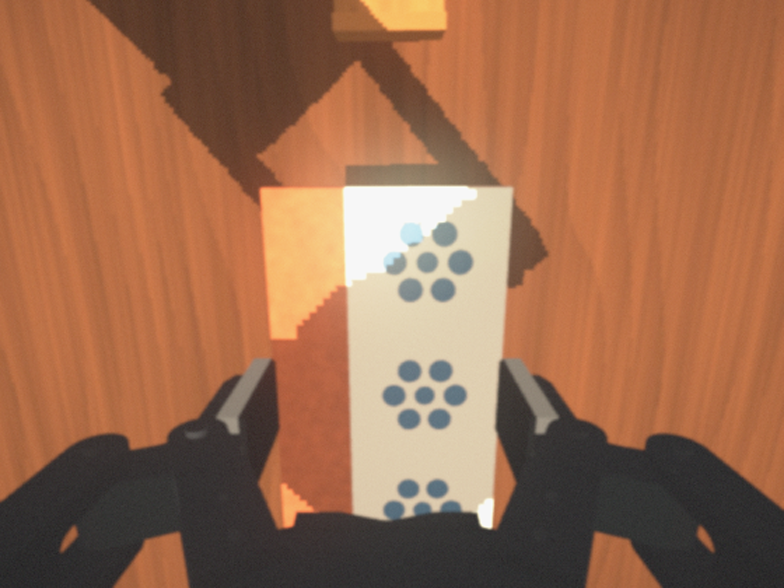

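This view shows the tile held square, centred and level, but only the far cheek of the stand at (390,20). I'll take two better views and combine them into one picture.

```bash
python3 -m crank '[[[0.001,-0.04,-0.05],[0,0,0],0.055],[[0.001,-0.04,-0.05],[0,0,0],0.055],[[0.001,-0.04,-0.05],[0,0,0],0.055],[[0.001,-0.04,-0.05],[0,0,0],0.055]]'; python3 -c "
from h import *
st(); snap('wrist','wB')"
python3 -m crank '[[[0,-0.05,-0.03],[0,0,0],0.055],[[0,-0.1,-0.06],[0,0,0],0.055],[[0,-0.1,-0.06],[0,0,0],0.055],[[0,-0.1,-0.06],[0,0,0],0.055],[[0,-0.1,-0.06],[0,0,0],0.055]]'; python3 - <<'E'
from h import *
st(); snap('wrist','wA'); snap('top','t9')
for n in 'wA','wB','t9':
    s=load(n); print(n,s['eye'],proj(s,[[.45+dx,y,.024] for y in(-.2417,-.3667) for dx in(-.028,.028)]).round(1).tolist())
E
```

```text
clock: 19.05
tool_pos: [0.4511, -0.4597, 0.1993]
tcp_rot: [-3.14, -0.0, 0.003]
contact_force: [-0.6, 0.3, -1.4]
grip_width: 0.0644
t 19.05 pos [ 0.4511 -0.4597  0.1993] head 0.0 zax [-0.0019  0.0019 -1.    ] F [-0.6  0.3 -1.4] w 0.0644 q6 -0.81
clock: 19.73
tool_pos: [0.4511, -0.361, 0.2593]
tcp_rot: [-3.14, 0.002, 0.003]
contact_force: [0.9, -0.7, -1.5]
grip_width: 0.0643
t 19.73 pos [ 0.4511 -0.361   0.2593] head -0.08 zax [-0.002   0.0014 -1.    ] F [ 0.9 -0.7 -1.5] w 0.0643 q6 -0.69
wA [ 0.4511 -0.292   0.4013] [[248.1, 56.9], [304.1, 56.8], [250.8, 180.0], [301.9, 179.9]]
wB [ 0.451  -0.3908  0.3414] [[239.1, -94.7], [312.9, -94.9], [243.3, 80.1], [308.8, 80.1]]
t9 [0.4432 0.0104 0.9098] [[391.3, 291.7], [390.9, 265.0], [450.0, 293.3], [449.1, 266.7]]
```

```bash
python3 - <<'E'
from h import *
a=load('wA')['color'][20:170,220:340]; b=load('wB')['color'][20:170,210:345]; 
c=np.zeros((600,800,3),np.uint8)
r=lambda i,k:cv2.resize(i,None,fx=k,fy=k,interpolation=cv2.INTER_CUBIC)
A=r(a,3);B=r(b,3); c[:450,:360]=A;c[:450,370:370+405]=B
cv2.imwrite('pics/m9.png',c[:450,:,::-1])
E
```

```text
(no output)
```

View pics/m9.png

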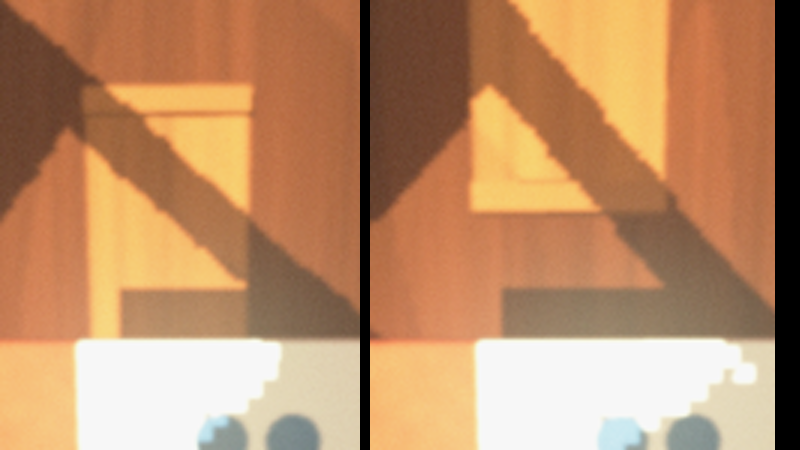

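In the left panel the +y cheek's top runs from row 84 (outer) to 111 (inner), columns 83–253. In the right panel the -y cheek's top runs from row 181 (inner) to 212 (outer), columns 470–667.

```bash
python3 - <<'E'
from h import *
A=load('wA');B=load('wB')
a=lambda x,y:(220+x/3,20+y/3); b=lambda x,y:(210+(x-370)/3,20+y/3)
PA=onz(A,[a(83,84),a(253,84),a(83,111),a(251,111)],.024); PB=onz(B,[b(470,181),b(666,181),b(470,212),b(667,212)],.024)
print(PA,PB)
E
```

```text
[[ 0.4218 -0.2335  0.024 ]
 [ 0.478  -0.2336  0.024 ]
 [ 0.4216 -0.2418  0.024 ]
 [ 0.4775 -0.2419  0.024 ]] [[ 0.422  -0.3669  0.024 ]
 [ 0.4779 -0.3669  0.024 ]
 [ 0.4218 -0.3753  0.024 ]
 [ 0.4784 -0.3753  0.024 ]]
```

```bash
python3 - <<'E'
from h import *
s=load('w8'); P=onz(s,[(261/1.4,187/1.4),(512/1.4,187/1.4)],.1609); print(P, P.mean(0)-[.4494,-.5022,0])
A=load('wA'); print(onz(A,[(240,20+340/3)],.2713)-[0,-.361,0])
go([.4498,-.3044,.06],0)
E
```

```text
[[ 0.4163 -0.4416  0.1609]
 [ 0.4816 -0.4418  0.1609]] [-0.0004  0.0605  0.1609]
[[0.4375 0.0605 0.2713]]
t 19.82 pos [ 0.4512 -0.361   0.2595] head -0.09 zax [-0.0017  0.0014 -1.    ] F [-0.5 -0.1 -0.6] w 0.0645 q6 -0.69
shift [-0.0011 -0.0563  0.1996] turn [-0.0797  0.098  -0.0852]
```

```bash
python3 -m crank '[[[-0.001,-0.03,0],[-0.08,0.1,0],0.055],[[-0.001,-0.056,0.03],[-0.08,0.1,0],0.055],[[-0.001,-0.056,0.08],[-0.08,0.1,0],0.055],[[-0.001,-0.056,0.13],[-0.08,0.1,0],0.055],[[-0.001,-0.056,0.17],[-0.08,0.1,0],0.055],[[-0.001,-0.056,0.2],[-0.08,0.1,0],0.055],[[-0.001,-0.056,0.22],[-0.08,0.1,0],0.055],[[-0.001,-0.056,0.225],[-0.08,0.1,0],0.055],[[-0.001,-0.056,0.225],[-0.08,0.1,0],0.055],[[-0.001,-0.056,0.225],[-0.08,0.1,0],0.055]]'; python3 -c "
from h import *
go([.4499,-.3049,.01],0)"
```

```text
clock: 21.08
tool_pos: [0.4512, -0.3048, 0.0368]
tcp_rot: [3.139, -0.001, 0.005]
contact_force: [-0.1, 0.2, -1.3]
grip_width: 0.0645
t 21.07 pos [ 0.4512 -0.3048  0.0368] head -0.03 zax [ 0.0034 -0.0025 -1.    ] F [-0.1  0.2 -1.3] w 0.0645 q6 -0.61
shift [-0.0014  0.      0.0268] turn [ 0.1411 -0.1962 -0.029 ]
```

Now to lower gently. The tile's underside should meet the base at a TCP height of about 0.008.

```bash
python3 -m crank '[[[-0.001,0,0.005],[0.1,-0.1,0],0.055],[[-0.001,0,0.01],[0.1,-0.1,0],0.055],[[-0.001,0,0.014],[0.1,-0.1,0],0.055],[[-0.001,0,0.018],[0.1,-0.1,0],0.055],[[-0.001,0,0.021],[0.1,-0.1,0],0.055],[[-0.001,0,0.024],[0.1,-0.1,0],0.055],[[-0.001,0,0.026],[0.1,-0.1,0],0.055],[[-0.001,0,0.026],[0.1,-0.1,0],0.055]]';  python3 -c "
from h import *
st()"
```

```text
clock: 22.08
tool_pos: [0.4496, -0.3042, 0.0097]
tcp_rot: [-3.141, 0.001, 0.0]
contact_force: [-0.3, -0.5, -1.4]
grip_width: 0.0644
t 22.07 pos [ 0.4496 -0.3042  0.0097] head -0.02 zax [-0.0002  0.0006 -1.    ] F [-0.3 -0.5 -1.4] w 0.0644 q6 -0.62
```

```bash
python3 -m crank '[[[0,0,0.0005],[0,0,0],0.055],[[0,0,0.001],[0,0,0],0.055],[[0,0,0.0015],[0,0,0],0.055],[[0,0,0.0015],[0,0,0],0.055]]'
```

```text
clock: 22.58
tool_pos: [0.4496, -0.3042, 0.0084]
tcp_rot: [-3.141, 0.0, 0.0]
contact_force: [-0.1, -0.5, -1.7]
grip_width: 0.0644
```

```bash
python3 -m crank '[[[0,0,0.0005],[0,0,0],0.055],[[0,0,0.0005],[0,0,0],0.055]]'
```

```text
clock: 22.82
tool_pos: [0.4497, -0.3043, 0.0079]
tcp_rot: [-3.141, 0.0, -0.0]
contact_force: [-0.6, 0.4, -0.6]
grip_width: 0.0645
```

```bash
python3 -m crank '[[[0,0,0.0005],[0,0,0],0.055],[[0,0,0.0005],[0,0,0],0.055]]'
```

```text
clock: 23.08
tool_pos: [0.4497, -0.3043, 0.0079]
tcp_rot: [-3.141, 0.001, -0.0]
contact_force: [-1.4, 0.3, 5.1]
grip_width: 0.0648
```

```bash
python3 -m crank '[[[0,0,0.0004],[0,0,0],0.055],[[0,0,0.0004],[0,0,0],0.055]]'
```

```text
clock: 23.32
tool_pos: [0.4497, -0.3043, 0.0078]
tcp_rot: [-3.141, 0.0, -0.001]
contact_force: [-1.9, 1.1, 8.0]
grip_width: 0.0644
```

```bash
python3 -m crank '[[[0,0,0],[0,0,0],0.068],[[0,0,0],[0,0,0],0.072],[[0,0,0],[0,0,0],0.078],[[0,0,0],[0,0,0],0.082],[[0,0,0],[0,0,0],0.082],[[0,0,-0.01],[0,0,0],0.082],[[0,0,-0.03],[0,0,0],0.082],[[0,0,-0.06],[0,0,0],0.082],[[0,0,-0.1],[0,0,0],0.082],[[0,0,-0.15],[0,0,0],0.082],[[0,0,-0.2],[0,0,0],0.082],[[0,0,-0.2],[0,0,0],0.082]]'
python3 -m crank '[[[0,-0.05,0],[0,0,0],0.082],[[0,-0.1,0],[0,0,0],0.082],[[0,-0.15,0],[0,0,0],0.082],[[-0.05,-0.2,0],[0,0,0],0.082],[[-0.1,-0.2,0],[0,0,0],0.082],[[-0.15,-0.2,0],[0,0,0],0.082],[[-0.15,-0.2,0],[0,0,0],0.082]]'
python3 - <<'E'
from h import *
st(); snap('top','tf'); snap('scene','sf'); snap('wrist','wf')
t=load('tf'); t0=load('top0')
print('stand px',proj(t,[[.45,-.3044,.02]]))
im=t['color']; h=cv2.cvtColor(im,cv2.COLOR_RGB2HSV)
print(h[265:296:5,386:458:6,1]); # saturation: white glaze low
m=((h[:,:,1]<90)&(h[:,:,2]>120)).astype(np.uint8); m[:250]=0;m[310:]=0;m[:,:370]=0;m[:,470:]=0
c=max(cv2.findContours(m,0,1)[0],key=cv2.contourArea); r=cv2.minAreaRect(c); print('glaze',r)
print(onz(t,cv2.boxPoints(r),.02))
# dish: pixel change vs t0
for n,n0 in(('tf','top0'),('sf','scene0')):
    a=load(n)['color'];b=load(n0)['color']
    for q,z in ((a,'f'),(b,'0')):
        g=cv2.cvtColor(q,cv2.COLOR_RGB2HSV); k=((g[:,:,0]>50)&(g[:,:,0]<80)&(g[:,:,1]>90)).astype(np.uint8)
        for c in cv2.findContours(k,0,1)[0]:
            if cv2.contourArea(c)>15: print(n,z,cv2.minEnclosingCircle(c))
E
```

```text
clock: 24.82
tool_pos: [0.4516, -0.3057, 0.2121]
tcp_rot: [3.136, -0.0, 0.014]
contact_force: [0.4, 0.2, -0.2]
grip_width: 0.0819
clock: 25.7
tool_pos: [0.2959, -0.1033, 0.2062]
tcp_rot: [-3.14, 0.002, 0.004]
contact_force: [0.8, -1.2, -0.0]
grip_width: 0.0824
t 25.7 pos [ 0.2959 -0.1033  0.2062] head -0.08 zax [-0.0023  0.0012 -1.    ] F [ 0.8 -1.2 -0. ] w 0.0824 q6 -0.37
stand px [[419.7787 279.1246]]
[[133  24   6   5   6   8   8   9   9   9  12 147]
 [132  26  17  14   6  11   8   7  10  15   8 160]
 [132  32  56  30   6  40  15   7  11  11   8 159]
 [135  36   5   6   6   6   7   6   7  11   8 161]
 [135 161 152 146 136 131 123 101 101  72  40 158]
 [136 164 161 162 161 161 159 161 161 160 164 158]
 [145 148 151 151 156 154 159 163 163 163 164 149]]
glaze ((419.5069274902344, 273.7434387207031), (57.573570251464844, 21.667762756347656), 1.5481576919555664)
[[ 0.4384 -0.2412  0.02  ]
 [ 0.4844 -0.2431  0.02  ]
 [ 0.4847 -0.3676  0.02  ]
 [ 0.4386 -0.3647  0.02  ]]
tf f ((270.2747802734375, 139.10360717773438), 11.433250427246094)
tf 0 ((270.2894592285156, 139.07237243652344), 11.452973365783691)
sf f ((258.1956481933594, 308.5), 13.47573471069336)
sf 0 ((258.1956481933594, 308.5), 13.47573471069336)
```

The tile sits centred: its glaze spans x 0.438–0.484 and y -0.242 to -0.366, against 0.439–0.483 expected. Last numeric check is the dish, disc and box.

```bash
python3 - <<'E'
from h import *
for n in 'top0','tf','scene0','sf':
    q=load(n)['color']; g=cv2.cvtColor(q,cv2.COLOR_RGB2HSV)
    x0,y0,x1,y1=(235,165,320,215) if n[0]=='t' else (245,205,325,265)
    for nm,k in (('blue',(g[:,:,0]>100)&(g[:,:,0]<140)&(g[:,:,1]>60)),('white',(g[:,:,1]<50)&(g[:,:,2]>150)),('boxwood',(g[:,:,0]<16)&(g[:,:,1]>110))):
        k=k.astype(np.uint8); o=np.zeros_like(k); o[y0:y1,x0:x1]=k[y0:y1,x0:x1]
        cs=cv2.findContours(o,0,1)[0]
        if cs: c=max(cs,key=cv2.contourArea); print(n,nm,[np.round(v,1) for v in cv2.minAreaRect(c)])
E
```

```text
top0 blue [array([271.5, 191.5]), array([5., 5.]), np.float64(90.0)]
top0 white [array([271.8, 190.8]), array([31.8, 31.1]), np.float64(45.0)]
top0 boxwood [array([291.9, 197.2]), array([27.7, 29.6]), np.float64(10.3)]
tf blue [array([271.5, 189. ]), array([2.2, 4.5]), np.float64(63.4)]
tf white [array([272.5, 190. ]), array([30., 31.]), np.float64(90.0)]
tf boxwood [array([276.4, 195.4]), array([59.2, 28.3]), np.float64(10.1)]
scene0 blue [array([281. , 233.5]), array([3., 4.]), np.float64(90.0)]
scene0 white [array([281., 232.]), array([30., 34.]), np.float64(90.0)]
scene0 boxwood [array([279.8, 248.2]), array([70.3, 31.3]), np.float64(1.2)]
sf blue [array([280. , 236.5]), array([3., 4.]), np.float64(90.0)]
sf white [array([280.5, 235. ]), array([30., 33.]), np.float64(90.0)]
sf boxwood [array([276.2, 241.7]), array([72.9, 37.3]), np.float64(27.3)]
```

```bash
python3 -c "
from rig import hand_in
print(hand_in())"
```

```text
the job is handed in; nothing more can be done
None
```

I drew the tile out, laid it in the stand and handed the job in at about 26 s of the 69 s allowed; the hand-in gave no verdict.

- **Drawing:** I pressed the tile with about 6–12 N (limit 26 N) and drew it about 80 mm out under the rail. The box and dish then stood upright behind the rail.
- **Placing:** I gripped the tile across its 66 mm side with 40 N and set it between the cheeks with about 8 N of contact force.
- **Tile check:** The final top-camera measurement put the tile within about 2 mm of the stand's centre both ways. That it lies flat rests on the seating height and force; I didn't measure its tilt separately.
- **Stack check:** The dish, disc and box appear within a few pixels of where they started, which fits the 6 mm drop. My green mask missed the disc in the dish, so I checked it by its blue centre and the white dish instead.
- **Not checked:** I had used all 12 picture views before placing the tile, so the last checks were numbers only. I made no explicit before-and-after check on the lid, bottle and shoehorn, but the arm did not go near them.

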